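Lock a board down in the drilling jig

ROBOT

A 6-joint arm with a two-finger parallel gripper is mounted at the origin on the work surface. World frame = base frame: x ahead of the robot, y to its left, z up, the work surface at z = 0. Lengths are in m, angles in rad, forces in N, time in s.
With the tool pointing down it reaches from about 0.35 to 0.975 m from the base axis. Payload 4.9 kg.
Tool frame: the origin (TCP) lies at the very end of the fingers, on their centre line; the grasp point (between the pads) lies 19 mm behind it; z points along the fingers, y is the line along which they close (so a half turn about z gives the same grasp; the last joint's range is limited). The gripper opens to 85 mm and grips with 20 to 120 N. Pads are 22 mm wide; open, the fingers measure 114 mm over their backs; the gripper's body (76 mm by 85 mm) begins 54 mm behind the grasp point. The pads swing forward as they close: fully open they stand 13 mm farther back than shut.
Start: joints at [-1.388, 0.053, 1.613, -0, 1.476, -0.119], TCP at [0.186, -0.597, 0.231] pointing down, gripper open.
Joint ranges: [-3.01, 3.01], [-1.01, 2.22], [0.06, 2.58], [-1.02, 4.17], [0.09, 2.62], [-3.14, 3.14]. Speed limits (rad/s): [2.57, 2.57, 3.14, 3.14, 3.14, 3.14].

INTERFACE

Orientations are given as a rotation vector (axis times angle).
In Python, from station import get_obs, optics, ctrl gives the robot as it stands.
- The arm moves only by the shell command python3 -m pendant 'ROWS' [FORCE]. ROWS is JSON, a list of rows, each a list of 3 entries, a list of its own where there are three numbers: the shift along the tool's x, y, z in mm, then the turn, a rotation vector about the tool's x, y, z in rad, then the opening, from 0 (shut) to 1 (fully open). A call has 1 to 12 rows; each row shifts and turns the commanded pose from where the row before left it, along the tool's axes as they then stand; what a row does not reach is not made up. A row lasts 1/12 s, in which the tool goes at most 41.7 mm and 7.16 degrees, less where a joint would pass 70% of its speed; a pose out of reach is approached as far as the arm can. A call is refused whole if a number of a shift passes 41.7 or a number of a turn 0.125, either way. A call with a gripper value outside its range is refused whole. The fingers move at their own pace and stop on an object; FORCE is the grip in N (left out, the last holds). Time passes only in rows, so rows that do not move let the fingers close. It gives the time, the measured TCP pose, the force, the opening and the grip force at its end, in the units of the state.
- get_obs(): the state, without advancing time (a new reading comes with each control period).
- optics.get_image(name): name is "scene" or "side" or "wrist"; returns the picture (480x640x3 uint8, red, green, blue); there is no depth.
- optics.camera_model(name): a dict with "fx", "fy", "cx", "cy" (pixels), "cam_to_world" (4x4, takes a point from camera to world coordinates). Camera axes: x right, y up, looking along -z (the intrinsics and any distortion apply to the point x, -y, -z); pixel columns grow to the right and rows downward; lengths in m; the calibration is good to about 2 mm. A picture is of the moment at which its call begins: read the wrist's pose just before it. camera_model takes no time and is no camera call; for the wrist camera it gives the pose at the moment of the call.
- ctrl.finish_job(): hands the job in; it is judged then, once.
The state is a dict: "t": time; "q": joint angles; "dq": joint speeds; "effort": joint torques, N m; "tool_pos": TCP position; "tool_rot": TCP orientation; "contact_force": force on the tool from outside, world axes, zero at the start; "wrist_torque": the same for the moment, N m; "opening": finger opening in m; "grip_force": force on a finger pad.
Only numpy, scipy, OpenCV 4.12 (cv2) and the standard library are available. Lean on these libraries where they do the work, as an engineer would, in place of code of your own. Each camera call takes 0.05 s, during which the arm holds its last target. There are 200 camera calls.

TASK

One of the two drilling jigs has a board lying in it against its fence; the other jig is empty. Clamp the board: push the handle of that jig's toggle clamp back and down past its over-center point until it locks and the spindle presses firmly on the board, then let go. Do not shift the board, and leave the empty jig's clamp open.

Things in the scene. Friction and masses are not known exactly. Their poses are not given: they have to be found in the camera images.
- clamp: Steel hold-down toggle clamp on the board's jig (yaw varies 23 deg). Origin: handle hinge, 50 mm above table. x: level, to the board (away from the robot); z up. Handle: from the origin to -x, 125 mm long, outer 75 mm a black round grip, at most 20 mm thick. Spindle arm: to +x. Open, both stand up as a V; closing, the handle swings back and down to -x. Room above, in front (+x) of the grip.
- clamp_handle (a joint): That clamp's handle angle, rad. 0: open, handle 60 deg above level; elevation = 60 deg minus value. Starts at -0.14 to 0.14 and stays where left. Spindle meets the board at about 0.55, then resists, up to 6 N at 95 mm from the hinge; 0.84 is over-center, beyond it the clamp snaps to its locked stop at 0.96 (5 deg above level). Let go before 0.84 it springs back.
- board: Plain wooden board, 70 (x) x 160 (y) x 18 mm thick, loose and flat under the spindle, along the fence of its jig. Origin: centre of its underside, 12 mm above the table. The jig: fixed wooden plate 280 x 180 x 12 mm, fence on the side away from the robot; a 50 x 26 mm block of drill bits, 46 mm high, stands on it about 65 mm beside the handle.
- spare_handle (a joint): Handle angle of the identical clamp on the other jig, where no board lies (only a small carton, off to one side). Same meaning, starts open at -0.14 to 0.14. It must stay open.
Not all that is in view belongs to the job. What is shaped like the board but grey or yellow is not meant.

How it is judged:
By the outcome, as a careful person would: the job done as asked, in the order asked, and still so for the second after the job is handed in, with the robot touching nothing.
It also fails if it takes over 32 s, if anything falls off the work surface, if the arm or the gripper's body presses on something with over 40 N, if the wrist force passes 120 N, or if a joint passes its speed limit or range.

## Working session

There is one attempt and no reset: what is moved stays moved. The work goes in short steps, Python scripts to look and compute and a shell command to move; the robot and the scene stay as the last step left them, time stands still between calls to the robot, and variables do not carry over. Pictures are saved under pics/ and viewed, at most 10 in all, crops included, and the job is handed in when it is done.

```bash
ls; mkdir -p pics
python3 - <<'E'
from station import get_obs, optics, ctrl
import cv2
for n in("scene","side"):
    cv2.imwrite(f"pics/{n}0.png",optics.get_image(n)[:,:,::-1]); m=optics.camera_model(n); print(n,m)
o=get_obs();print(o)
E
```

```text
pics
scene {'fx': 436.81875933758215, 'fy': 436.81875933758215, 'cx': 313.719007790877, 'cy': 245.64353311210678, 'cam_to_world': array([[ 0.85191225, -0.28171158,  0.4414568 ,  0.91023926],
       [ 0.52342578,  0.48455053, -0.70088247, -0.60490251],
       [-0.01646142,  0.82816023,  0.56024963,  0.55554709],
       [ 0.        ,  0.        ,  0.        ,  1.        ]])}
side {'fx': 516.0352335573439, 'fy': 516.0352335573439, 'cx': 316.76702653902373, 'cy': 234.89282747965274, 'cam_to_world': array([[ 0.9696505 ,  0.12681532, -0.20903537,  0.33083918],
       [-0.24430583,  0.46890589, -0.8487885 , -0.86404106],
       [-0.00962147,  0.87409676,  0.48565656,  0.54897523],
       [ 0.        ,  0.        ,  0.        ,  1.        ]])}
{'t': 0.1, 'q': array([-1.38798269e+00,  5.32991760e-02,  1.61418042e+00, -2.09817808e-05,
        1.47600693e+00, -1.19016111e-01]), 'dq': array([-9.12075516e-05, -3.16539450e-03, -4.88771052e-03, -5.32328529e-04,
       -6.78194296e-05,  1.79880177e-04]), 'effort': array([-2.11129213e-04, -3.94904351e+01, -3.71364176e+01, -1.21297189e-04,
        3.91158756e-03,  1.22199961e-05]), 'tool_pos': array([ 0.18567199, -0.59618023,  0.23016662]), 'tool_rot': array([-3.10401393e+00, -4.72034063e-01,  1.27592796e-04]), 'contact_force': array([ 0.1232867 ,  0.25278713, -0.2202506 ]), 'wrist_torque': array([-0.01447254, -0.03078213,  0.01172646]), 'grip_force': 0.0, 'opening': 0.08553309544975013}
```

View pics/scene0.png

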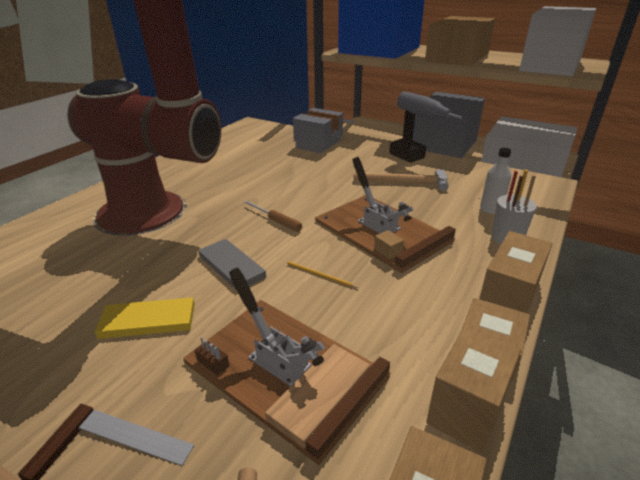

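View pics/side0.png

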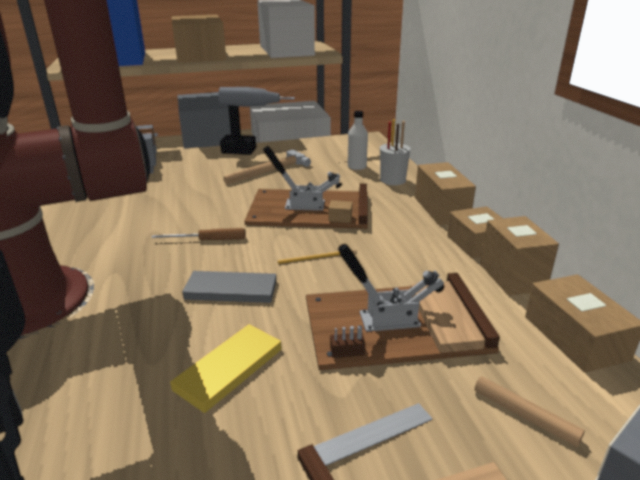

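The near jig (scene ~(290,370), side ~(400,325)) has a wooden board against its fence (scene (330,395), side (450,325)). The far jig (scene (385,230), side (310,205)) holds only a carton. The grey (232,262) and yellow (147,317) slabs aren't the board. The near jig's clamp is the one meant; I'll confirm that in a crop and measure it.

```bash
cat > h.py <<'E'
import numpy as np, cv2
from station import get_obs, optics, ctrl
def ray(n,p):
    m=optics.camera_model(n);T=m["cam_to_world"]
    d=T[:3,:3]@np.array([(p[0]-m["cx"])/m["fx"],-(p[1]-m["cy"])/m["fy"],-1]);return T[:3,3],d/np.linalg.norm(d)
def plane(n,p,z):
    o,d=ray(n,p);return o+d*(z-o[2])/d[2]
def tri(p,q):
    a,d=ray("scene",p);b,e=ray("side",q)
    s=np.linalg.lstsq(np.c_[d,-e],b-a,rcond=None)[0]
    x,y=a+s[0]*d,b+s[1]*e;return (x+y)/2,np.linalg.norm(x-y)
E
python3 - <<'E'
from h import *
np.set_printoptions(precision=4,suppress=True)
a=cv2.imread("pics/scene0.png");b=cv2.imread("pics/side0.png")
ca=cv2.resize(a[255:465,175:400],None,fx=1.78,fy=1.78);cb=cv2.resize(b[235:375,300:500],None,fx=2,fy=2)
h=max(ca.shape[0],cb.shape[0]);pad=lambda c:cv2.copyMakeBorder(c,0,h-c.shape[0],0,0,0)
cv2.imwrite("pics/crop.png",np.hstack([pad(ca),pad(cb)])); print(ca.shape,cb.shape)
def grip(img,x0,y0,x1,y1):
    g=(img[y0:y1,x0:x1].max(2)<50).astype(np.uint8)
    n,l,s,c=cv2.connectedComponentsWithStats(g);k=1+np.argmax(s[1:,4])
    ys,xs=np.where(l==k);P=np.c_[xs+x0,ys+y0].astype(float);m=P.mean(0)
    u=np.linalg.svd(P-m,full_matrices=False)[2][0];u*=np.sign(u[1]);t=(P-m)@u
    return m+u*t.min(),m+u*t.max(),len(P)
A=grip(a,222,260,275,325);B=grip(b,332,238,378,292);print(A,B)
for i in(0,1):print("grip",tri(A[i],B[i]))
for n,L in dict(scene=[(186,359),(262,303),(318,458)],side=[(306,292),(318,363)]).items():
    for p in L:print(n,p,plane(n,p,.012))
E
```

```text
(374, 400, 3) (280, 400, 3)
(array([232.768 , 269.6418]), array([254.6731, 311.6912]), 484) (array([341.2171, 245.8537]), array([364.9324, 281.0455]), 371)
grip (array([ 0.5258, -0.2248,  0.1589]), np.float64(0.00023853526479413712))
grip (array([ 0.5635, -0.2296,  0.0933]), np.float64(0.002290881438497325))
scene (186, 359) [ 0.4746 -0.3071  0.012 ]
scene (262, 303) [ 0.4985 -0.1361  0.012 ]
scene (318, 458) [ 0.7431 -0.3394  0.012 ]
side (306, 292) [ 0.492  -0.1243  0.012 ]
side (318, 363) [ 0.4683 -0.3048  0.012 ]
```

View pics/crop.png

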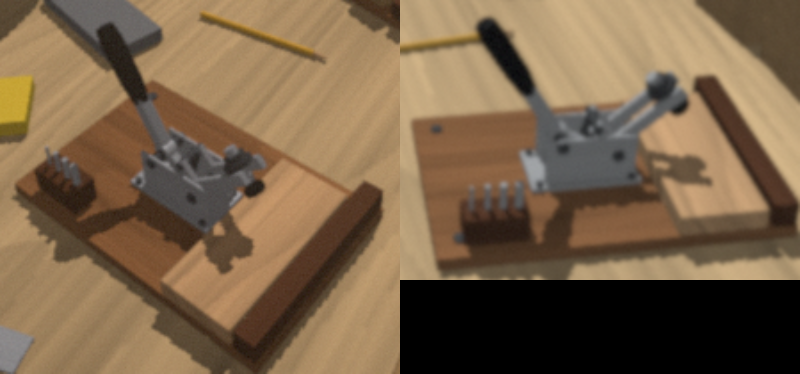

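The crop confirms it: the board lies at the fence under the open clamp, with the handle upright and the bit block beside it. The triangulated grip is 76 mm long at 60° elevation. It puts the hinge at about (0.588, -0.2325, 0.0505), which matches the given 50 mm, and the yaw is about -7.2° (plate edges agree). I'll shut the fingers, travel over at z 0.23, and push along the arc with the tool vertical.

```bash
python3 -m pendant '[[[19,-33,0],[0,0,0],0],[[19,-33,0],[0,0,0],0],[[19,-33,0],[0,0,0],0],[[19,-33,0],[0,0,0],0],[[19,-33,0],[0,0,0],0],[[19,-33,0],[0,0,0],0],[[19,-33,0],[0,0,0],0],[[19,-33,0],[0,0,0],0],[[19,-33,0],[0,0,0],0],[[19,-33,0],[0,0,0],0],[[0,0,0],[0,0,-0.088],0],[[0,0,0],[0,0,-0.088],0]]' 30
cat >> h.py <<'E'
from scipy.spatial.transform import Rotation as R
H=np.array([.588,-.2325,.0505]);yw=np.radians(-7.2)
C=np.array([[np.cos(yw),-np.sin(yw),0],[np.sin(yw),np.cos(yw),0],[0,0,1]])
def rel(goal):  # goal TCP in clamp frame (m): needed shift in tool axes (mm), turn
    o=get_obs();Rt=R.from_rotvec(o["tool_rot"]);g=H+C@np.array(goal)
    Rg=R.from_matrix(np.c_[C[:,0],-C[:,1],[0,0,-1]])
    print("shift",(Rt.inv().apply(g-o["tool_pos"])*1e3).round(1),"turn",(Rt.inv()*Rg).as_rotvec().round(3),"in clamp mm",(C.T@(o["tool_pos"]-H)*1e3).round(1),"F",(C.T@o["contact_force"]).round(1),o["t"])
E
python3 -c "
from h import *
rel([-.008,0,.18])"
```

```text
t: 1.1
tool_pos: [0.2696, -0.2233, 0.231]
tool_rot: [3.048, 0.756, 0.001]
contact_force: [0.6, 0.2, -0.2]
opening: -0.0002
grip_force: 0.0
shift [270.7 152.3   0.8] turn [ 0.001 -0.001  0.612] in clamp mm [-317.1  -30.8  180.5] F [ 0.6  0.3 -0.2] 1.1
```

I had the sign of the tool x yaw wrong, so the tool went the wrong way. It's still at z 0.23 and clear of everything. Next I turn back by 0.61 rad, then move along the clamp axis.

```bash
python3 -m pendant '[[[0,0,0],[0,0,0.122],0],[[0,0,0],[0,0,0.122],0],[[0,0,0],[0,0,0.122],0],[[0,0,0],[0,0,0.122],0],[[0,0,0],[0,0,0.122],0],[[38,-5,0],[0,0,0],0],[[38,-5,0],[0,0,0],0],[[38,-5,0],[0,0,0],0],[[38,-5,0],[0,0,0],0],[[38,-5,0],[0,0,0],0],[[38,-5,0],[0,0,0],0],[[0,0,0],[0,0,0],0]]'
python3 -c "
from h import *
rel([-.008,0,.18])"
```

```text
t: 2.1
tool_pos: [0.5031, -0.2247, 0.2283]
tool_rot: [-3.132, 0.203, 0.004]
contact_force: [-1.2, -0.1, 0.1]
opening: 0.0002
grip_force: 0.0
shift [77.2 -3.2 -2.3] turn [-0.003  0.002 -0.003] in clamp mm [-85.2  -2.9 177.8] F [-1.2 -0.2  0.1] 2.1
```

```bash
python3 -m pendant '[[[26,-1,0],[0,0,0],0],[[26,-1,0],[0,0,0],0],[[25,-1,0],[0,0,0],0],[[0,0,0],[0,0,0],0],[[0,0,22],[0,0,0],0],[[0,0,22],[0,0,0],0],[[0,0,22],[0,0,0],0],[[0,0,22],[0,0,0],0],[[0,0,0],[0,0,0],0],[[0,0,0],[0,0,0],0]]'
python3 - <<'E'
from h import *
rel([-.028,0,.0873])
a=optics.get_image("side")[:,:,::-1];b=optics.get_image("scene")[:,:,::-1]
cv2.imwrite("pics/pre.png",np.hstack([cv2.resize(a[180:380,280:480],(400,400)),cv2.resize(b[200:400,170:370],(400,400))]))
E
```

```text
t: 2.93
tool_pos: [0.5741, -0.232, 0.1417]
tool_rot: [-3.133, 0.208, 0.006]
contact_force: [0.2, 0.6, 0.8]
opening: -0.0002
grip_force: 0.0
shift [-14.1  -1.2   3.9] turn [-0.001  0.004 -0.007] in clamp mm [-13.9  -1.3  91.2] F [0.1 0.6 0.8] 2.9333
```

View pics/pre.png

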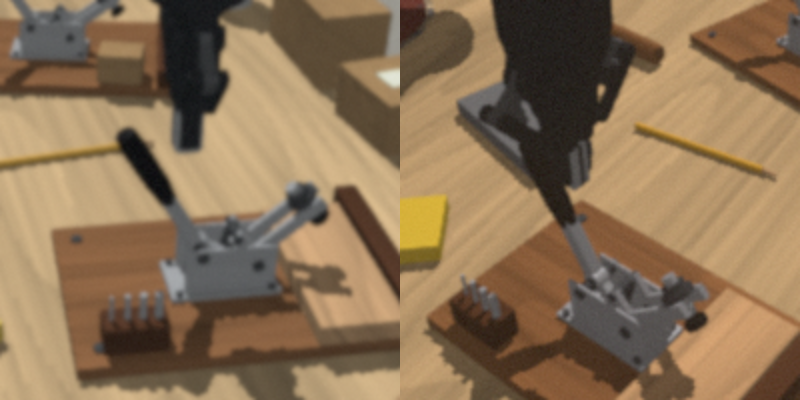

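The shut fingertips are just in front (+x) of the grip, clear of the spindle arm. The first half of the arc starts here.

```bash
python3 -m pendant '[[[-7,-1,2],[0,0,0],0],[[-7,0,2],[0,0,0],0],[[-7,0,4],[0,0,0],0],[[-7,0,4],[0,0,0],0],[[-7,0,5],[0,0,0],0],[[-6,0,5],[0,0,0],0],[[-6,0,6],[0,0,0],0],[[-5,0,6],[0,0,0],0],[[0,0,0],[0,0,0],0]]'
python3 -c "
from h import *
rel([-.0663,0,.0562])
a=optics.get_image('side')[:,:,::-1];cv2.imwrite('pics/mid.png',cv2.resize(a[200:380,280:480],(600,540)))"
```

```text
t: 3.78
tool_pos: [0.5223, -0.224, 0.107]
tool_rot: [-3.133, 0.208, 0.005]
contact_force: [-0.5, 0.3, -0.4]
opening: 0.0001
grip_force: 0.0
shift [-0.1  0.2  0.3] turn [-0.001  0.004 -0.007] in clamp mm [-66.2   0.2  56.5] F [-0.5  0.3 -0.4] 3.7833
```

View pics/mid.png

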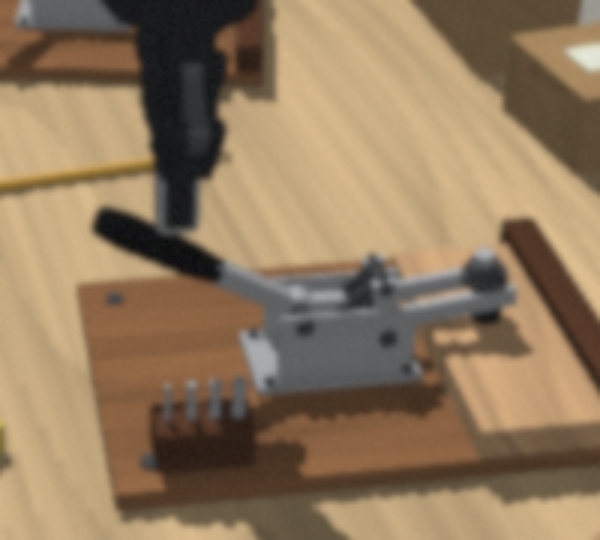

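The handle has followed to about 30° with the tip resting on mid-grip. The rest of the arc takes it over center to the stop.

```bash
python3 -m pendant '[[[-4,0,7],[0,0,0],0],[[-4,0,7],[0,0,0],0],[[-3,0,6],[0,0,0],0],[[-2,0,6],[0,0,0],0],[[-2,0,6],[0,0,0],0],[[-1,0,5],[0,0,0],0],[[0,0,2],[0,0,0],0],[[0,0,0],[0,0,0],0]]'
python3 -c "
from h import *
rel([-.0827,0,.0182])
a=optics.get_image('side')[:,:,::-1];cv2.imwrite('pics/end.png',cv2.resize(a[200:380,280:480],(600,540)))"
```

```text
t: 4.5
tool_pos: [0.5077, -0.2222, 0.0688]
tool_rot: [-3.133, 0.208, 0.003]
contact_force: [0.5, -0.5, -0.2]
opening: -0.0001
grip_force: 0.0
shift [-1.7  0.2  0.1] turn [-0.001  0.002 -0.007] in clamp mm [-81.    0.2  18.3] F [ 0.5 -0.5 -0.2] 4.5
```

View pics/end.png

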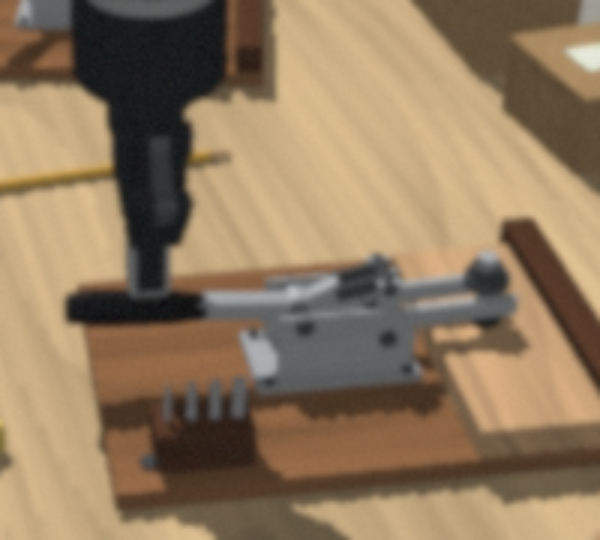

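The handle is nearly level and the contact force is zero, so it appears to have snapped locked. I'll press lightly to confirm the stop, then retreat upward.

```bash
python3 -m pendant '[[[0,0,1.5],[0,0,0],0],[[0,0,1.5],[0,0,0],0],[[0,0,0],[0,0,0],0]]'
python3 -m pendant '[[[0,0,-10],[0,0,0],0],[[0,0,-25],[0,0,0],0],[[0,0,-35],[0,0,0],0],[[0,0,-35],[0,0,0],0],[[0,0,-35],[0,0,0],0],[[0,0,0],[0,0,0],0],[[0,0,0],[0,0,0],0]]'
python3 - <<'E'
from h import *
a=optics.get_image("side")[:,:,::-1];b=optics.get_image("scene")[:,:,::-1]
cv2.imwrite("pics/fin.png",np.hstack([cv2.resize(a[130:380,250:500],(400,400)),cv2.resize(b[180:460,170:450],(400,400))]))
E
```

```text
t: 4.8
tool_pos: [0.5087, -0.2228, 0.0673]
tool_rot: [3.135, -0.207, 0.001]
contact_force: [0.4, 0.4, 0.4]
opening: 0.0002
grip_force: 0.1
t: 5.38
tool_pos: [0.5102, -0.2237, 0.2118]
tool_rot: [3.131, -0.207, 0.01]
contact_force: [-0.2, 0.1, 0.1]
opening: 0.0003
grip_force: 0.0
```

View pics/fin.png

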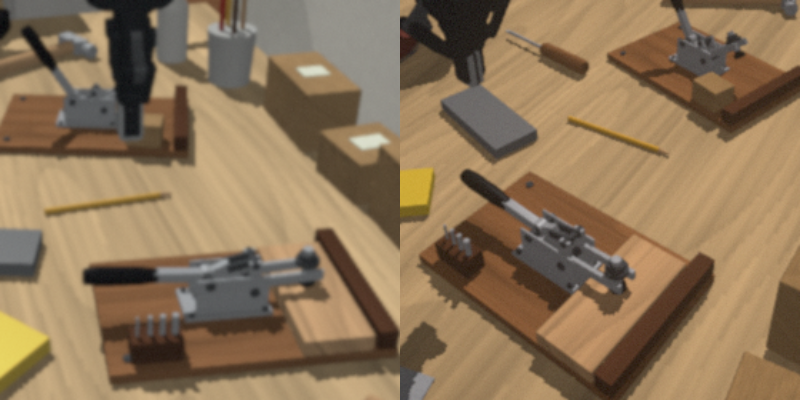

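The handle stays down after release, the spindle is on the board, the board is still at the fence, and the spare clamp is open. A last check on the handle angle before handing in.

Run:
```python
from h import *
p,e=tri((215,303),(303,302.5));c=C.T@(p-H);print(p,e,c,np.degrees(np.arctan2(c[2],-c[0])))
```

```text
[ 0.46630138 -0.21888889  0.06112092] 0.0005383658811532905 [-0.12244491 -0.0017491   0.01062092] 4.957452509693893
```

The handle is at 5.0° elevation, which is the locked stop.

```bash
python3 -c "
from station import ctrl
print(ctrl.finish_job())"
```

```text
the job is handed in; nothing more can be done
None
```

The board is clamped: its toggle handle is locked at about 5° above level, the board is still against the fence, the spare clamp is open, and the robot is clear; I handed the job in at about 5.5 s.

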